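# Shut up the painter's chest

### The arm

A 6-joint arm with a two-finger parallel gripper is mounted at the origin on the work surface. World frame = base frame: x ahead of the robot, y to its left, z up, the work surface at z = 0. Lengths are in m, angles in rad, forces in N, time in s.
With the tool pointing down it reaches from about 0.3 to 0.775 m from the base axis. Payload 14.6 kg.
Tool frame: the origin (TCP) lies at the very end of the fingers, on their centre line; the grasp point (between the pads) lies 19 mm behind it; z points along the fingers, y is the line along which they close (so a half turn about z gives the same grasp; the last joint's range is limited). The gripper opens to 94 mm and grips with 3 to 60 N. Pads are 16 mm wide; open, the fingers measure 119 mm over their backs; the gripper's body (75 mm by 177 mm) begins 78 mm behind the grasp point.
Start: joints at [-1.235, 0.3, 1.521, -0, 1.321, -0.067], TCP at [0.216, -0.506, 0.205] pointing down, gripper open.
Joint ranges: [-3.03, 3.03], [-0.79, 2.21], [0.23, 2.52], [-1.04, 4.18], [0, 3.07], [-2.55, 2.55]. Speed limits (rad/s): [2.22, 2.22, 2.57, 3.14, 3.14, 3.14].

### API

Orientations are given as [roll, pitch, yaw] about the fixed x, y, z axes, in that order (R = Rz(yaw) Ry(pitch) Rx(roll)).
In Python, from workcell import bot, snapshot, camera_info gives the robot as it stands.
- The arm moves only by the tool send_rows, never from a script. Its arguments are lists of equal length, an entry for each row: "linear": the shift along the tool's x, y, z scaled (see below), a list of three; "angular": the turn, a rotation vector about the tool's x, y, z scaled (see below), a list of three; "grip": the opening, from 0 (shut) to 1 (fully open). In form: {"linear": [[dx, dy, dz], ...], "angular": [[rx, ry, rz], ...], "grip": [grip, ...]}. A call has 1 to 20 rows; each row shifts and turns the commanded pose from where the row before left it, along the tool's axes as they then stand; what a row does not reach is not made up. The controller multiplies each number of a shift by 0.5 m and each number of a turn by pi/4 rad. A row lasts 1/10 s, in which the tool goes at most 50 mm and 8.59 degrees, less where a joint would pass 70% of its speed; a pose out of reach is approached as far as the arm can. A call with a number of a shift or a turn outside -1 to 1 is refused whole. A call with a gripper value outside its range is refused whole. The fingers move at their own pace and stop on an object; "force" is the grip in N (left out, the last holds). Time passes only in rows, so rows that do not move let the fingers close. It gives the time, the measured TCP pose, the force, the opening and the grip force at its end, in the units of the state.
- bot.state(): the state, without advancing time (a new reading comes with each control period).
- snapshot(name): name is "scene" or "top" or "wrist"; returns (picture, depth): 400x640x3 uint8, red, green, blue; 400x640 float32, m along the optical axis (not along the pixel's ray), 0 where there is no reading.
- camera_info(name): a dict with "vfov" (degrees; the focal length in pixels is half the picture's height over the tangent of half this angle, whatever the lens; pixels are square), "cx", "cy" (the principal point, pixels), "k1" (the pictures are not rectified: a ray, as slopes to the right and down, at radius r is drawn at 1 + k1 r^2 times it, then the intrinsics apply), "R" (3x3) and "t" (3): a world point X has camera coordinates R X + t; the wrist camera has in their place "hand_eye" (4x4, takes a point from camera to tool coordinates, whose origin is the TCP and whose axes are the flange's). Camera axes: x right, y down, z forward; pixel columns grow to the right and rows downward; lengths in m; the calibration is good to about 2 mm. A picture is of the moment at which its call begins: read the wrist's pose just before it. camera_info takes no time and is no camera call.
- bot.job_done(): hands the job in; it is judged then, once.
The state is a dict: "t": time; "q": joint angles; "qd": joint speeds; "tau": joint torques, N m; "eef_pos": TCP position; "tcp_rot": TCP orientation; "wrist_force": force on the tool from outside, world axes, zero at the start; "moment": the same for the moment, N m; "opening": opening from 0.0 (shut) to 1.0 (fully open); "grip_force": force on a finger pad.
Only numpy, scipy, OpenCV 4.12 (cv2) and the standard library are available. Lean on these libraries where they do the work, as an engineer would, in place of code of your own. Each camera call takes 0.05 s, during which the arm holds its last target. There are 200 camera calls.

### The job

Painting is over: close up the small wooden paint chest with your fingertips. Push both of its open drawers fully home and swing its raised lid all the way down until it lies shut, gently and without slamming any of them. Do not pick anything up, keep the little jars in the drawers upright, leave the jars, pots and bottle around the chest where they stand, and finish clear of everything.

Things in the scene. Friction and masses are not known exactly. Their poses are not given: they have to be found in the camera images.
- chest: Wooden paint chest, fixed: 150 mm deep (x), 300 wide (y), body 70 high. Origin: centre of its underside; x points from its drawer fronts to its back, y to its left, z up. Drawers side by side face the robot, up to 15 degrees askew. On its right half (y -150 to 0) a tray, rim at z = 100 mm, closed by the lid; the left half is an open 70 mm deck with a 12 mm rim and two jars at its back.
- drawer_left (a joint): How far the left drawer (its centre at y = +75 mm in the chest's frame) is out, in m: 0 = fully home, 0.10 = its stop. Slides along the chest's -x as it opens. It takes about 2 N to push, stays where it is left and does not spring back.
- drawer_right (a joint): The same for the right drawer (its centre at y = -75 mm).
- drawer_left_front (a point): Middle of the top edge of the outer (robot-side) face of the left drawer's plain front board, which is 140 mm wide, 54 mm high and 10 mm thick, no handle; this point is 62 mm above the table. It lies at x = -80.5 mm in the chest's frame when the drawer is home. The drawer box behind the board has 36 mm high walls.
- drawer_right_front (a point): The same point on the right drawer's front board.
- chest_lid (a joint): Angle of the lid in rad: 0 = shut, lying level on the tray's rim; 1.57 = standing upright; 2.0 = its stop, leaning outwards beyond the chest's right end. A stiff hinge: it stays where it is left (about 0.3 N m to move it) and does not fall by itself.
- lid_hinge (a point): Middle of the lid's hinge line, which runs along the chest's x axis on the right end of the chest (y = -150 mm, z = 100 mm in the chest's frame), under the lid's face.
- lid_edge (a point): Middle of the lid's free edge, on its outer face (the top face when shut). The lid is a board 150 mm along the hinge, 146 mm from hinge to free edge, 8 mm thick, its inner face passing through the hinge line. Standing open, its outer face looks to the chest's right (-y); the free edge is then about 245 mm above the table.
- drawer_jar_left: Bystander: small amber paint jar with a white cap, standing; 30 mm across, 36 mm high, loose inside the left drawer, and it must stay upright as the drawer slides in. Origin at the centre of its underside. Leave it alone.
- drawer_jar_right: Bystander: small amber paint jar with a white cap, standing; 30 mm across, 36 mm high, loose inside the right drawer, and it must stay upright as the drawer slides in. Origin at the centre of its underside. Leave it alone.
- deck_jar_a: Bystander: small amber paint jar with a white cap, standing; 34 mm across, 50 mm high, at the back of the open left deck, on top of the chest. Origin at the centre of its underside. Leave it alone.
- deck_jar_b: Bystander: small amber paint jar with a white cap, standing; 34 mm across, 50 mm high, beside the other one on the deck. Origin at the centre of its underside. Leave it alone.
- table_jar: Bystander: small amber paint jar with a white cap, standing; 40 mm across, 55 mm high, on the table in front of the chest, before the gap between the drawers. Origin at the centre of its underside. Leave it alone.
- water_pot: Bystander: white open water pot, 84 mm across the rim, 65 mm high, on the table beyond the chest's right end. Origin at the centre of its underside. Leave it alone.
- brush_pot: Bystander: terracotta pot, 68 mm across, 85 mm high, with brushes up to 200 mm high, to the left of the chest. Origin at the centre of its underside. Leave it alone.
- bottle: Bystander: white bottle with a black cap, 52 mm across, 115 mm high, to the left of the chest and nearer the robot. Origin at the centre of its underside. Leave it alone.

How it is judged:
By the outcome, as a careful person would: the job done as asked, in the order asked, and still so for the second after the job is handed in, with the robot touching nothing.
It also fails if it takes over 61 s, if anything falls off the work surface, if the arm or the gripper's body presses on something with over 40 N, if the wrist force passes 120 N, or if a joint passes its speed limit or range.

## Working session

There is one attempt and no reset: what is moved stays moved. The work goes in short steps, Python scripts to look and compute and a tool call to move; the robot and the scene stay as the last step left them, time stands still between calls to the robot, and variables do not carry over. Pictures are saved under pics/ and viewed, at most 10 in all, crops included, and the job is handed in when it is done.

Besides the shell and the picture viewer there is one more tool, called after "Emit:" as name(argument=value, ...), one argument or row to a line, values as JSON. send_rows: Moves the arm, as the interface text tells. Its arguments: {"type":"object","properties":{"linear":{"type":"array"},"angular":{"type":"array"},"grip":{"type":"array"},"force":{"type":"number"}},"required":["linear","angular","grip"]}

```bash
mkdir -p pics
cat > h.py <<'E'
import numpy as np,cv2
from workcell import bot,snapshot,camera_info
def K(c):
    f=200/np.tan(np.radians(c['vfov'])/2); return f
def world(c,u,v,d,T=None):
    f=K(c); p=np.array([(u-c['cx'])/f,(v-c['cy'])/f]); s=p.copy()
    for _ in range(20): s=p/(1+c['k1']*(s@s))
    X=np.array([s[0]*d,s[1]*d,d]); return c['R'].__class__ and np.array(c['R']).T@(X-np.array(c['t']))
E
python3 - <<'E'
from h import *
for n in('scene','top'):
    p,d=snapshot(n); cv2.imwrite(f'pics/{n}0.png',p[:,:,::-1]); np.save(f'pics/{n}0.npy',d)
    c=camera_info(n);print(n,c)
print(bot.state())
E
```

```text
scene {'vfov': 47.12886644444933, 'cx': 318.95850780732763, 'cy': 198.32450068383454, 'k1': -0.06511102195977374, 'R': array([[-0.03395971,  0.9993664 ,  0.0106557 ],
       [ 0.74813125,  0.03248902, -0.66275493],
       [-0.6626812 , -0.0145351 , -0.74876055]]), 't': array([-0.02895634, -0.3716437 ,  1.49454847])}
top {'vfov': 44.38659697405039, 'cx': 321.5116285637471, 'cy': 202.60661890927597, 'k1': 0.019162759590024826, 'R': array([[-0.0168471 , -0.9997213 ,  0.01653751],
       [-0.98319668,  0.01355722, -0.18204527],
       [ 0.18177033, -0.01932656, -0.98315107]]), 't': array([0.06017219, 0.54848168, 1.09856853])}
{'t': 0.1, 'q': array([-1.23461663e+00,  3.00398353e-01,  1.52150923e+00,  9.60339450e-06,
        1.32069483e+00, -6.65771302e-02]), 'qd': array([ 0.00146332, -0.00258825, -0.00210375, -0.00048333, -0.00106754,
        0.00064104]), 'tau': array([ 6.24011627e-04, -5.32642436e+01, -3.53285766e+01,  7.09484727e-02,
        2.34511297e-02, -5.03121760e-05]), 'eef_pos': array([ 0.21551092, -0.50576859,  0.20495663]), 'tcp_rot': array([-3.14058576e+00, -7.64584164e-05,  4.02754403e-01]), 'wrist_force': array([ 0.50707253,  0.86972748, -0.11654975]), 'moment': array([ 0.00511354, -0.02014418,  0.00763828]), 'grip_force': 0.0, 'opening': 1.0041129215793936}
```

View pics/top0.png

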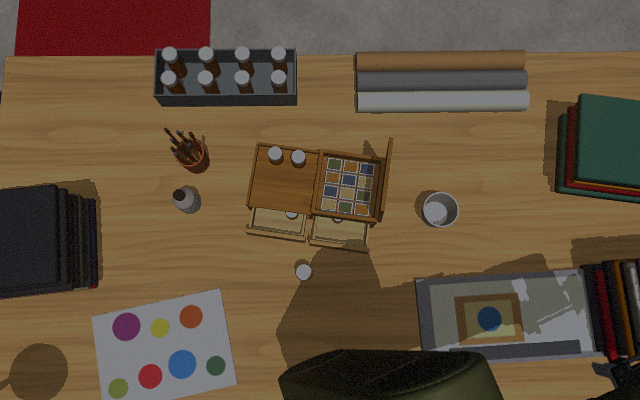

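View pics/scene0.png

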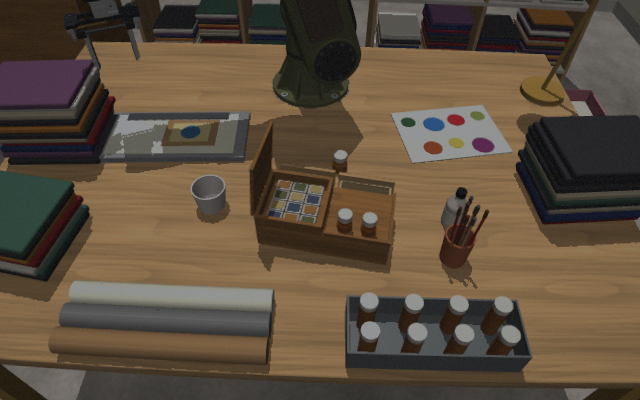

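Run:
```python
import cv2
p=cv2.imread('pics/top0.png')[125:290,235:475]
cv2.imwrite('pics/crop.png',cv2.resize(cv2.convertScaleAbs(p,alpha=1.5),(780,536),interpolation=cv2.INTER_CUBIC))
```

```text
(no output)
```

View pics/crop.png

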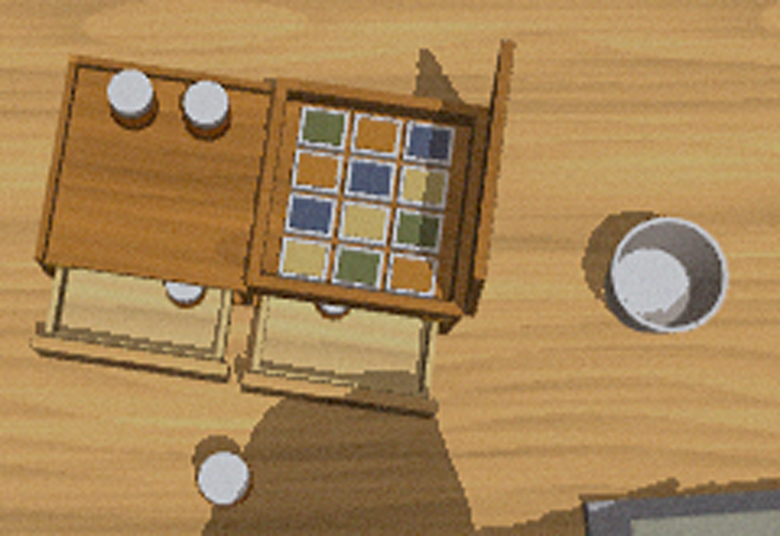

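```bash
cat >> h.py <<'E'
def atz(c,u,v,z):
    a=world(c,u,v,0.);b=world(c,u,v,1.); return a+(b-a)*(z-a[2])/(b[2]-a[2])
E
python3 - <<'E'
from h import *
c=camera_info('top');d=np.load('pics/top0.npy')
P={'deckBL':(70,56,.082),'deckFL':(38,265,.082),'trayFR':(460,322,.1),'trayFL':(250,288,.1),'trayBL':(277,80,.1),
'LfL':(34,346,.062),'LfR':(228,377,.062),'RfL':(243,388,.062),'RfR':(433,412,.062),'tjar':(222,477,.055),'pot':(668,275,.065),'lidB':(508,42,.245),'lidF':(482,280,.245)}
for k,(x,y,z) in P.items():
    u,v=235+x/3.25,125+y/3.25; dd=d[int(round(v-.5)),int(round(u-.5))]
    print(k,atz(c,u,v,z).round(4),world(c,u,v,dd).round(3))
# brush etc
for n,u,v,z in(('bottle',180,195,.115),('brushpot',190,155,.085)): print(n,atz(c,u,v,z).round(3))
E
```

```text
deckBL [0.688  0.2009 0.082 ] [0.688 0.201 0.082]
deckFL [0.5367 0.2221 0.082 ] [ 0.552  0.234 -0.003]
trayFR [ 0.4898 -0.0688  0.1   ] [ 0.504 -0.083 -0.004]
trayFL [0.5154 0.0745 0.1   ] [0.518 0.075 0.085]
trayBL [0.6632 0.0536 0.1   ] [0.663 0.054 0.101]
LfL [0.4824 0.2269 0.062 ] [0.483 0.227 0.058]
LfR [0.4585 0.0908 0.062 ] [0.462 0.091 0.028]
RfL [0.4506 0.0804 0.062 ] [0.453 0.081 0.036]
RfR [ 0.4318 -0.0525  0.062 ] [ 0.431 -0.052  0.065]
tjar [0.3893 0.0959 0.055 ] [0.389 0.096 0.056]
pot [ 0.5263 -0.2228  0.065 ] [ 0.536 -0.239  0.005]
lidB [ 0.6422 -0.0855  0.245 ] [ 0.72  -0.127  0.004]
lidF [ 0.4948 -0.0637  0.245 ] [ 0.495 -0.064  0.242]
bottle [0.559 0.364 0.115]
brushpot [0.658 0.353 0.085]
```

Emit:
send_rows(
  linear=[
    [0.0517, -0.059, 0],
    [0.0517, -0.059, 0],
    [0.0517, -0.059, 0],
    [0.0517, -0.059, 0],
    [0.0517, -0.059, 0],
    [0.0517, -0.059, 0],
    [0.0517, -0.059, 0],
    [0.0517, -0.059, 0],
    [0.0517, -0.059, 0],
    [0.0517, -0.059, 0],
    [0.0517, -0.059, 0],
    [0.0517, -0.059, 0],
    [0.0517, -0.059, 0],
    [0.0517, -0.059, 0],
    [0.0517, -0.059, 0],
    [0.0517, -0.059, 0],
    [0.0517, -0.059, 0],
    [0.0517, -0.059, 0],
  ],
  angular=[
    [0, 0, 0],
    [0, 0, 0],
    [0, 0, 0],
    [0, 0, 0],
    [0, 0, 0],
    [0, 0, 0],
    [0, 0, 0],
    [0, 0, 0],
    [0, 0, 0],
    [0, 0, 0],
    [0, 0, 0],
    [0, 0, 0],
    [0, 0, 0],
    [0, 0, 0],
    [0, 0, 0],
    [0, 0, 0],
    [0, 0, 0],
    [0, 0, 0],
  ],
  grip=[0, 0, 0, 0, 0, 0, 0, 0, 0, 0, 0, 0, 0, 0, 0, 0, 0, 0],
  force=20,
)

```text
t: 1.9
eef_pos: [0.4356, 0.1667, 0.2053]
tcp_rot: [-3.142, 0.0, 0.403]
wrist_force: [0.3, -0.5, 0.2]
opening: 0.005
grip_force: 0.0
```

Emit:
send_rows(
  linear=[
    [0, 0, 0],
    [0, 0, 0],
    [0, 0, 0],
    [0, 0, 0],
    [0, 0, 0],
    [0, 0, 0],
    [0, 0, 0],
    [0, 0, 0],
    [0, 0, 0],
  ],
  angular=[
    [0, 0, -0.185],
    [0, 0, -0.185],
    [0, 0, -0.185],
    [0, 0, -0.185],
    [0, 0, -0.185],
    [0, 0, -0.185],
    [0, 0, -0.185],
    [0, 0, 0],
    [0, 0, 0],
  ],
  grip=[0, 0, 0, 0, 0, 0, 0, 0, 0],
)

```text
t: 2.8
eef_pos: [0.4354, 0.1649, 0.2053]
tcp_rot: [-3.141, 0.0, 1.415]
wrist_force: [0.2, 0.2, 0.3]
opening: 0.004
grip_force: 0.0
```

Emit:
send_rows(
  linear=[
    [0, 0, 0.0425],
    [0, 0, 0.0425],
    [0, 0, 0.0425],
    [0, 0, 0.0425],
    [0, 0, 0.0425],
    [0, 0, 0.0425],
    [0, 0, 0.0425],
    [0, 0, 0.0425],
    [0, 0, 0],
  ],
  angular=[
    [0, 0, 0],
    [0, 0, 0],
    [0, 0, 0],
    [0, 0, 0],
    [0, 0, 0],
    [0, 0, 0],
    [0, 0, 0],
    [0, 0, 0],
    [0, 0, 0],
  ],
  grip=[0, 0, 0, 0, 0, 0, 0, 0, 0],
)

```text
t: 3.7
eef_pos: [0.4341, 0.1645, 0.0334]
tcp_rot: [-3.138, 0.002, 1.416]
wrist_force: [0.1, -0.0, -0.2]
opening: 0.006
grip_force: 0.0
```

Emit:
send_rows(
  linear=[
    [0, 0.008, 0],
    [0, 0.008, 0],
    [0, 0.008, 0],
    [0, 0.008, 0],
    [0, 0.008, 0],
    [0, 0.008, 0],
    [0, 0.008, 0],
    [0, 0.008, 0],
    [0, 0.008, 0],
    [0, 0.008, 0],
  ],
  angular=[
    [0, 0, 0],
    [0, 0, 0],
    [0, 0, 0],
    [0, 0, 0],
    [0, 0, 0],
    [0, 0, 0],
    [0, 0, 0],
    [0, 0, 0],
    [0, 0, 0],
    [0, 0, 0],
  ],
  grip=[0, 0, 0, 0, 0, 0, 0, 0, 0, 0],
)

```text
t: 4.7
eef_pos: [0.4753, 0.1588, 0.0354]
tcp_rot: [-3.141, 0.0, 1.42]
wrist_force: [-2.6, -0.8, 0.4]
opening: 0.006
grip_force: 0.9
```

Run:
```python
from h import *
p,d=snapshot('top'); q,d2=snapshot('scene')
a=cv2.resize(p[120:300,220:460],(400,300),interpolation=cv2.INTER_CUBIC);b=cv2.resize(q[100:280,220:460],(400,300),interpolation=cv2.INTER_CUBIC)
cv2.imwrite('pics/a.png',cv2.convertScaleAbs(np.hstack([a,b])[:,:,::-1],alpha=1.4))
```

```text
(no output)
```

View pics/a.png

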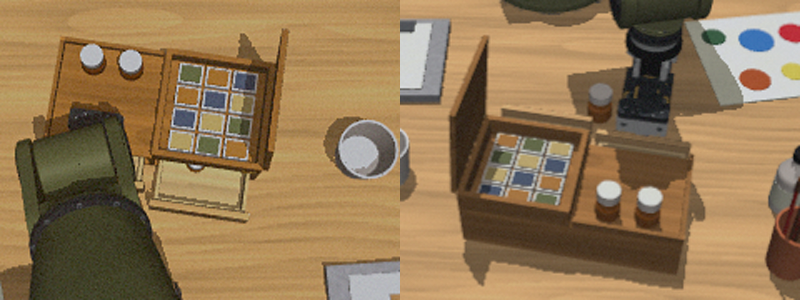

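Emit:
send_rows(
  linear=[
    [0, 0.006, 0],
    [0, 0.006, 0],
    [0, 0.006, 0],
    [0, 0.006, 0],
    [0, 0.006, 0],
    [0, 0.006, 0],
    [0, 0.006, 0],
    [0, 0.006, 0],
  ],
  angular=[
    [0, 0, 0],
    [0, 0, 0],
    [0, 0, 0],
    [0, 0, 0],
    [0, 0, 0],
    [0, 0, 0],
    [0, 0, 0],
    [0, 0, 0],
  ],
  grip=[0, 0, 0, 0, 0, 0, 0, 0],
)

```text
t: 5.6
eef_pos: [0.499, 0.1553, 0.0354]
tcp_rot: [-3.142, 0.0, 1.42]
wrist_force: [-2.2, -0.8, -0.5]
opening: 0.002
grip_force: 0.8
```

Emit:
send_rows(
  linear=[
    [0, 0.003, 0],
    [0, 0.003, 0],
  ],
  angular=[
    [0, 0, 0],
    [0, 0, 0],
  ],
  grip=[0, 0],
)

```text
t: 5.8
eef_pos: [0.5019, 0.1548, 0.0355]
tcp_rot: [3.142, 0.0, 1.42]
wrist_force: [-1.8, -0.7, -0.4]
opening: 0.005
grip_force: 0.8
```

Emit:
send_rows(
  linear=[
    [0, 0.003, 0],
    [0, 0.003, 0],
  ],
  angular=[
    [0, 0, 0],
    [0, 0, 0],
  ],
  grip=[0, 0],
)

```text
t: 6.0
eef_pos: [0.5048, 0.1544, 0.0354]
tcp_rot: [-3.142, 0.0, 1.42]
wrist_force: [-1.4, -1.3, -0.2]
opening: 0.001
grip_force: 0.8
```

Emit:
send_rows(
  linear=[
    [0, 0.002, 0],
    [0, 0.002, 0],
  ],
  angular=[
    [0, 0, 0],
    [0, 0, 0],
  ],
  grip=[0, 0],
)

```text
t: 6.2
eef_pos: [0.5067, 0.1541, 0.0355]
tcp_rot: [3.142, 0.0, 1.42]
wrist_force: [-1.7, -1.2, 0.4]
opening: 0.006
grip_force: 0.8
```

Emit:
send_rows(
  linear=[
    [0, 0.002, 0],
    [0, 0.002, 0],
  ],
  angular=[
    [0, 0, 0],
    [0, 0, 0],
  ],
  grip=[0, 0],
)

```text
t: 6.4
eef_pos: [0.5087, 0.1538, 0.0355]
tcp_rot: [3.142, -0.0, 1.42]
wrist_force: [-1.2, -0.7, 0.3]
opening: 0.007
grip_force: 0.8
```

Emit:
send_rows(
  linear=[
    [0, 0.002, 0],
    [0, 0, 0],
  ],
  angular=[
    [0, 0, 0],
    [0, 0, 0],
  ],
  grip=[0, 0],
)

```text
t: 6.6
eef_pos: [0.5099, 0.1536, 0.0355]
tcp_rot: [3.141, -0.0, 1.42]
wrist_force: [-0.6, -0.1, 0.2]
opening: 0.004
grip_force: 0.2
```

Emit:
send_rows(
  linear=[
    [0, 0.002, 0],
    [0, 0.002, 0],
  ],
  angular=[
    [0, 0, 0],
    [0, 0, 0],
  ],
  grip=[0, 0],
)

```text
t: 6.8
eef_pos: [0.5117, 0.1534, 0.0355]
tcp_rot: [3.142, -0.0, 1.42]
wrist_force: [-1.1, 0.4, -0.1]
opening: 0.003
grip_force: 0.8
```

Emit:
send_rows(
  linear=[
    [0, 0.002, 0],
    [0, 0.002, 0],
  ],
  angular=[
    [0, 0, 0],
    [0, 0, 0],
  ],
  grip=[0, 0],
)

```text
t: 7.0
eef_pos: [0.5126, 0.1532, 0.0354]
tcp_rot: [-3.139, 0.0, 1.42]
wrist_force: [-16.1, 1.5, 11.0]
opening: 0.001
grip_force: 8.5
```

Emit:
send_rows(
  linear=[
    [0, 0.002, 0],
    [0, 0.001, 0],
  ],
  angular=[
    [0, 0, 0],
    [0, 0, 0],
  ],
  grip=[0, 0],
)

```text
t: 7.2
eef_pos: [0.5126, 0.1532, 0.0354]
tcp_rot: [-3.135, 0.001, 1.42]
wrist_force: [-25.2, 2.6, 18.1]
opening: 0.007
grip_force: 13.4
```

Emit:
send_rows(
  linear=[
    [0, -0.004, 0],
    [0, -0.014, 0],
    [0, -0.014, 0],
    [0, -0.014, 0],
    [0, -0.014, 0],
    [0, 0, -0.026],
    [0, 0, -0.026],
    [0, 0, -0.026],
    [0, 0, -0.026],
    [0, 0, -0.026],
  ],
  angular=[
    [0, 0, 0],
    [0, 0, 0],
    [0, 0, 0],
    [0, 0, 0],
    [0, 0, 0],
    [0, 0, 0],
    [0, 0, 0],
    [0, 0, 0],
    [0, 0, 0],
    [0, 0, 0],
  ],
  grip=[0, 0, 0, 0, 0, 0, 0, 0, 0, 0],
)

```text
t: 8.2
eef_pos: [0.4857, 0.1573, 0.102]
tcp_rot: [3.141, -0.0, 1.42]
wrist_force: [-0.9, 0.6, -0.3]
opening: 0.006
grip_force: 0.0
```

Emit:
send_rows(
  linear=[
    [-0.0497, -0.0166, 0],
    [-0.0497, -0.0166, 0],
    [-0.0497, -0.0166, 0],
    [-0.0497, -0.0166, 0],
    [-0.0497, -0.0166, 0],
    [-0.0497, -0.0166, 0],
    [0, 0, 0],
  ],
  angular=[
    [0, 0, 0],
    [0, 0, 0],
    [0, 0, 0],
    [0, 0, 0],
    [0, 0, 0],
    [0, 0, 0],
    [0, 0, 0],
  ],
  grip=[0, 0, 0, 0, 0, 0, 0],
)

```text
t: 8.9
eef_pos: [0.413, 0.0157, 0.1011]
tcp_rot: [3.141, 0.0, 1.418]
wrist_force: [0.4, 0.6, 0.6]
opening: 0.003
grip_force: 0.0
```

Emit:
send_rows(
  linear=[
    [0, 0, 0.026],
    [0, 0, 0.026],
    [0, 0, 0.026],
    [0, 0, 0.026],
    [0, 0, 0.026],
    [0, 0, 0],
  ],
  angular=[
    [0, 0, 0],
    [0, 0, 0],
    [0, 0, 0],
    [0, 0, 0],
    [0, 0, 0],
    [0, 0, 0],
  ],
  grip=[0, 0, 0, 0, 0, 0],
)

```text
t: 9.5
eef_pos: [0.4134, 0.0178, 0.0347]
tcp_rot: [-3.14, 0.0, 1.42]
wrist_force: [-0.1, 0.7, -1.1]
opening: 0.006
grip_force: 0.0
```

Emit:
send_rows(
  linear=[
    [0, 0.007, 0],
    [0, 0.007, 0],
    [0, 0.007, 0],
    [0, 0.007, 0],
    [0, 0.007, 0],
    [0, 0.007, 0],
    [0, 0.007, 0],
    [0, 0.007, 0],
  ],
  angular=[
    [0, 0, 0],
    [0, 0, 0],
    [0, 0, 0],
    [0, 0, 0],
    [0, 0, 0],
    [0, 0, 0],
    [0, 0, 0],
    [0, 0, 0],
  ],
  grip=[0, 0, 0, 0, 0, 0, 0, 0],
)

```text
t: 10.3
eef_pos: [0.4417, 0.0131, 0.0354]
tcp_rot: [-3.141, 0.0, 1.42]
wrist_force: [-2.1, -0.6, 1.6]
opening: 0.004
grip_force: 0.8
```

Contact; home is expected near x = 0.490.

Emit:
send_rows(
  linear=[
    [0, 0.006, 0],
    [0, 0.006, 0],
    [0, 0.006, 0],
    [0, 0.006, 0],
    [0, 0.006, 0],
    [0, 0.006, 0],
    [0, 0.006, 0],
    [0, 0.006, 0],
    [0, 0.006, 0],
    [0, 0.006, 0],
    [0, 0.006, 0],
    [0, 0.006, 0],
    [0, 0.006, 0],
  ],
  angular=[
    [0, 0, 0],
    [0, 0, 0],
    [0, 0, 0],
    [0, 0, 0],
    [0, 0, 0],
    [0, 0, 0],
    [0, 0, 0],
    [0, 0, 0],
    [0, 0, 0],
    [0, 0, 0],
    [0, 0, 0],
    [0, 0, 0],
    [0, 0, 0],
  ],
  grip=[0, 0, 0, 0, 0, 0, 0, 0, 0, 0, 0, 0, 0],
)

```text
t: 11.6
eef_pos: [0.4803, 0.0073, 0.0354]
tcp_rot: [-3.142, 0.0, 1.42]
wrist_force: [-1.9, -0.3, 0.0]
opening: 0.004
grip_force: 0.8
```

Emit:
send_rows(
  linear=[
    [0, 0.003, 0],
    [0, 0.003, 0],
  ],
  angular=[
    [0, 0, 0],
    [0, 0, 0],
  ],
  grip=[0, 0],
)

```text
t: 11.8
eef_pos: [0.4831, 0.0069, 0.0355]
tcp_rot: [3.142, -0.0, 1.42]
wrist_force: [-1.9, -0.7, 0.1]
opening: 0.005
grip_force: 0.8
```

Emit:
send_rows(
  linear=[
    [0, 0.002, 0],
    [0, 0.002, 0],
  ],
  angular=[
    [0, 0, 0],
    [0, 0, 0],
  ],
  grip=[0, 0],
)

```text
t: 12.0
eef_pos: [0.485, 0.0066, 0.0355]
tcp_rot: [3.142, -0.0, 1.42]
wrist_force: [-2.5, 0.3, -0.3]
opening: 0.009
grip_force: 0.8
```

Emit:
send_rows(
  linear=[
    [0, 0.002, 0],
    [0, 0.002, 0],
  ],
  angular=[
    [0, 0, 0],
    [0, 0, 0],
  ],
  grip=[0, 0],
)

```text
t: 12.2
eef_pos: [0.487, 0.0063, 0.0355]
tcp_rot: [3.142, 0.0, 1.42]
wrist_force: [-1.9, 0.1, -0.3]
opening: 0.005
grip_force: 0.8
```

Emit:
send_rows(
  linear=[
    [0, 0.002, 0],
    [0, 0.002, 0],
  ],
  angular=[
    [0, 0, 0],
    [0, 0, 0],
  ],
  grip=[0, 0],
)

```text
t: 12.4
eef_pos: [0.4887, 0.006, 0.0354]
tcp_rot: [-3.141, 0.0, 1.42]
wrist_force: [-10.3, 0.4, 6.6]
opening: 0.006
grip_force: 4.8
```

Emit:
send_rows(
  linear=[
    [0, 0.002, 0],
    [0, 0.002, 0],
  ],
  angular=[
    [0, 0, 0],
    [0, 0, 0],
  ],
  grip=[0, 0],
)

```text
t: 12.6
eef_pos: [0.4887, 0.006, 0.0353]
tcp_rot: [-3.136, 0.0, 1.42]
wrist_force: [-26.4, 1.8, 20.5]
opening: 0.002
grip_force: 13.2
```

Emit:
send_rows(
  linear=[
    [0, 0.002, 0],
    [0, 0.001, 0],
  ],
  angular=[
    [0, 0, 0],
    [0, 0, 0],
  ],
  grip=[0, 0],
)

```text
t: 12.8
eef_pos: [0.4887, 0.0061, 0.0353]
tcp_rot: [-3.132, 0.0, 1.42]
wrist_force: [-34.9, 2.9, 27.6]
opening: 0.002
grip_force: 18.0
```

Emit:
send_rows(
  linear=[
    [0, -0.006, 0],
    [0, -0.02, 0],
    [0, -0.02, 0],
    [0, -0.02, 0],
    [0, -0.02, 0],
    [0, 0, -0.053],
    [0, 0, -0.053],
    [0, 0, -0.053],
    [0, 0, -0.053],
    [0, 0, -0.053],
    [0, 0, -0.053],
    [0, 0, -0.053],
    [0, 0, -0.053],
    [0, 0, -0.053],
    [0, 0, -0.053],
    [0, 0, 0],
  ],
  angular=[
    [0, 0, 0],
    [0, 0, 0],
    [0, 0, 0],
    [0, 0, 0],
    [0, 0, 0],
    [0, 0, 0],
    [0, 0, 0],
    [0, 0, 0],
    [0, 0, 0],
    [0, 0, 0],
    [0, 0, 0],
    [0, 0, 0],
    [0, 0, 0],
    [0, 0, 0],
    [0, 0, 0],
    [0, 0, 0],
  ],
  grip=[0, 0, 0, 0, 0, 0, 0, 0, 0, 0, 0, 0, 0, 0, 0, 0],
)

```text
t: 14.4
eef_pos: [0.4503, 0.012, 0.3034]
tcp_rot: [3.136, -0.001, 1.42]
wrist_force: [-0.6, 0.6, 0.3]
opening: 0.004
grip_force: 0.0
```

Emit:
send_rows(
  linear=[
    [-0.0421, 0.0428, 0],
    [-0.0421, 0.0428, 0],
    [-0.0421, 0.0428, 0],
    [-0.0421, 0.0428, 0],
    [-0.0421, 0.0428, 0],
    [-0.0421, 0.0428, 0],
    [0, 0, 0],
    [0, 0, 0],
  ],
  angular=[
    [0, 0, 0],
    [0, 0, 0],
    [0, 0, 0],
    [0, 0, 0],
    [0, 0, 0],
    [0, 0, 0],
    [0, 0, 0],
    [0, 0, 0],
  ],
  grip=[0, 0, 0, 0, 0, 0, 0, 0],
)

```text
t: 15.2
eef_pos: [0.5574, -0.1322, 0.2992]
tcp_rot: [-3.14, -0.0, 1.419]
wrist_force: [-0.4, -0.2, 0.4]
opening: 0.005
grip_force: 0.0
```

Run:
```python
from h import *
p,d=snapshot('top'); q,d2=snapshot('scene')
a=cv2.resize(p[120:300,220:460],(400,300),interpolation=cv2.INTER_CUBIC);b=cv2.resize(q[100:280,220:460],(400,300),interpolation=cv2.INTER_CUBIC)
cv2.imwrite('pics/b.png',cv2.convertScaleAbs(np.hstack([a,b])[:,:,::-1],alpha=1.4))
```

```text
(no output)
```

View pics/b.png

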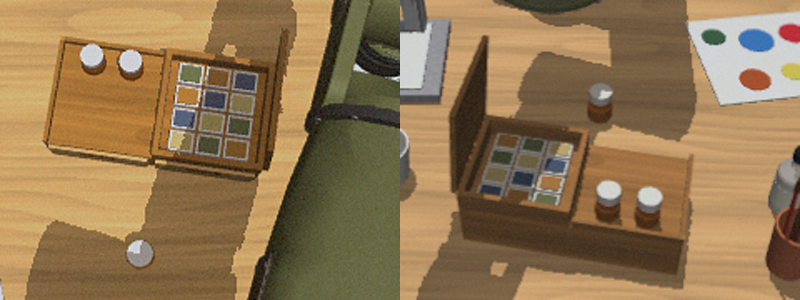

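Emit:
send_rows(
  linear=[
    [0, 0, 0.034],
    [0, 0, 0.034],
    [0, 0, 0.034],
    [0, 0, 0.034],
    [0, 0, 0.034],
    [0, 0, 0],
    [0.01, 0, 0],
    [0.01, 0, 0],
    [0.01, 0, 0],
    [0.01, 0, 0],
  ],
  angular=[
    [0, 0, 0],
    [0, 0, 0],
    [0, 0, 0],
    [0, 0, 0],
    [0, 0, 0],
    [0, 0, 0],
    [0, 0, 0],
    [0, 0, 0],
    [0, 0, 0],
    [0, 0, 0],
  ],
  grip=[0, 0, 0, 0, 0, 0, 0, 0, 0, 0],
)

```text
t: 16.3
eef_pos: [0.561, -0.1119, 0.216]
tcp_rot: [3.141, 0.0, 1.42]
wrist_force: [-0.1, -0.0, -0.1]
opening: 0.003
grip_force: 0.0
```

Emit:
send_rows(
  linear=[
    [0.008, 0, 0],
    [0.008, 0, 0],
  ],
  angular=[
    [0, 0, 0],
    [0, 0, 0],
  ],
  grip=[0, 0],
)

```text
t: 16.5
eef_pos: [0.5621, -0.1042, 0.2156]
tcp_rot: [3.141, 0.0, 1.42]
wrist_force: [0.3, 0.1, -1.1]
opening: 0.003
grip_force: 0.0
```

Emit:
send_rows(
  linear=[
    [0.006, 0, 0],
    [0.006, 0, 0],
  ],
  angular=[
    [0, 0, 0],
    [0, 0, 0],
  ],
  grip=[0, 0],
)

```text
t: 16.7
eef_pos: [0.563, -0.0984, 0.2154]
tcp_rot: [-3.142, -0.0, 1.42]
wrist_force: [-0.1, -0.2, -0.5]
opening: 0.002
grip_force: 0.0
```

Emit:
send_rows(
  linear=[
    [0.006, 0, 0],
    [0.006, 0, 0],
  ],
  angular=[
    [0, 0, 0],
    [0, 0, 0],
  ],
  grip=[0, 0],
)

```text
t: 16.9
eef_pos: [0.5639, -0.0925, 0.2154]
tcp_rot: [-3.142, -0.0, 1.42]
wrist_force: [-1.0, -0.5, -0.0]
opening: 0.006
grip_force: 0.0
```

Emit:
send_rows(
  linear=[
    [0.006, 0, 0],
    [0.006, 0, 0],
  ],
  angular=[
    [0, 0, 0],
    [0, 0, 0],
  ],
  grip=[0, 0],
)

```text
t: 17.1
eef_pos: [0.5647, -0.0867, 0.2154]
tcp_rot: [-3.142, 0.0, 1.42]
wrist_force: [-0.7, -3.0, -1.5]
opening: 0.006
grip_force: 1.2
```

Emit:
send_rows(
  linear=[
    [0.006, 0, 0],
    [0.006, 0, 0],
  ],
  angular=[
    [0, 0, 0],
    [0, 0, 0],
  ],
  grip=[0, 0],
)

```text
t: 17.3
eef_pos: [0.5656, -0.0808, 0.2153]
tcp_rot: [-3.141, 0.0, 1.42]
wrist_force: [0.2, -2.7, -0.2]
opening: 0.006
grip_force: 1.1
```

Emit:
send_rows(
  linear=[
    [0.006, 0, 0],
    [0.006, 0, 0],
  ],
  angular=[
    [0, 0, 0],
    [0, 0, 0],
  ],
  grip=[0, 0],
)

```text
t: 17.5
eef_pos: [0.5665, -0.0748, 0.2154]
tcp_rot: [-3.141, 0.0, 1.42]
wrist_force: [1.2, -2.2, -2.5]
opening: 0.002
grip_force: 1.1
```

Run:
```python
import numpy as np
f=np.radians(np.arange(82.3,1,-2)); y=.1164*np.cos(f);z=.1164*np.sin(f)
r=[[round(a,4),0,round(b,4)] for a,b in zip(np.diff(y)/.5,-np.diff(z)/.5)]
print(len(r),r)
```

```text
40 [[np.float64(0.008), 0, np.float64(0.0012)], [np.float64(0.008), 0, np.float64(0.0015)], [np.float64(0.0079), 0, np.float64(0.0018)], [np.float64(0.0079), 0, np.float64(0.0021)], [np.float64(0.0078), 0, np.float64(0.0023)], [np.float64(0.0077), 0, np.float64(0.0026)], [np.float64(0.0076), 0, np.float64(0.0029)], [np.float64(0.0075), 0, np.float64(0.0031)], [np.float64(0.0074), 0, np.float64(0.0034)], [np.float64(0.0073), 0, np.float64(0.0037)], [np.float64(0.0071), 0, np.float64(0.0039)], [np.float64(0.007), 0, np.float64(0.0041)], [np.float64(0.0068), 0, np.float64(0.0044)], [np.float64(0.0067), 0, np.float64(0.0046)], [np.float64(0.0065), 0, np.float64(0.0049)], [np.float64(0.0063), 0, np.float64(0.0051)], [np.float64(0.0062), 0, np.float64(0.0053)], [np.float64(0.006), 0, np.float64(0.0055)], [np.float64(0.0058), 0, np.float64(0.0057)], [np.float64(0.0056), 0, np.float64(0.0059)], [np.float64(0.0054), 0, np.float64(0.0061)], [np.float64(0.0051), 0, np.float64(0.0063)], [np.float64(0.0049), 0, np.float64(0.0065)], [np.float64(0.0047), 0, np.float64(0.0066)], [np.float64(0.0045), 0, np.float64(0.0068)], [np.float64(0.0042), 0, np.float64(0.0069)], [np.float64(0.004), 0, np.float64(0.0071)], [np.float64(0.0037), 0, np.float64(0.0072)], [np.float64(0.0035), 0, np.float64(0.0073)], [np.float64(0.0032), 0, np.float64(0.0075)], [np.float64(0.003), 0, np.float64(0.0076)], [np.float64(0.0027), 0, np.float64(0.0077)], [np.float64(0.0024), 0, np.float64(0.0078)], [np.float64(0.0021), 0, np.float64(0.0078)], [np.float64(0.0019), 0, np.float64(0.0079)], [np.float64(0.0016), 0, np.float64(0.008)], [np.float64(0.0013), 0, np.float64(0.008)], [np.float64(0.001), 0, np.float64(0.0081)], [np.float64(0.0008), 0, np.float64(0.0081)], [np.float64(0.0005), 0, np.float64(0.0081)]]
```

Emit:
send_rows(
  linear=[
    [0.008, 0, 0.0012],
    [0.008, 0, 0.0015],
    [0.008, 0, 0.0018],
    [0.008, 0, 0.0021],
    [0.0078, 0, 0.0023],
    [0.0077, 0, 0.0026],
    [0.0076, 0, 0.0029],
    [0.0075, 0, 0.0031],
    [0.0074, 0, 0.0034],
    [0.0073, 0, 0.0037],
  ],
  angular=[
    [0, 0, 0],
    [0, 0, 0],
    [0, 0, 0],
    [0, 0, 0],
    [0, 0, 0],
    [0, 0, 0],
    [0, 0, 0],
    [0, 0, 0],
    [0, 0, 0],
    [0, 0, 0],
  ],
  grip=[0, 0, 0, 0, 0, 0, 0, 0, 0, 0],
)

```text
t: 18.5
eef_pos: [0.5725, -0.0364, 0.2031]
tcp_rot: [3.141, -0.0, 1.42]
wrist_force: [0.4, -2.2, 0.5]
opening: 0.002
grip_force: 0.9
```

Emit:
send_rows(
  linear=[
    [0.0071, 0, 0.004],
    [0.007, 0, 0.0041],
    [0.0068, 0, 0.0044],
    [0.0067, 0, 0.0046],
    [0.0065, 0, 0.005],
    [0.0063, 0, 0.005],
    [0.0062, 0, 0.0053],
    [0.006, 0, 0.0055],
    [0.0058, 0, 0.0057],
    [0.0056, 0, 0.006],
  ],
  angular=[
    [0, 0, 0],
    [0, 0, 0],
    [0, 0, 0],
    [0, 0, 0],
    [0, 0, 0],
    [0, 0, 0],
    [0, 0, 0],
    [0, 0, 0],
    [0, 0, 0],
    [0, 0, 0],
  ],
  grip=[0, 0, 0, 0, 0, 0, 0, 0, 0, 0],
)

```text
t: 19.5
eef_pos: [0.5772, -0.0048, 0.1781]
tcp_rot: [3.142, -0.0, 1.42]
wrist_force: [0.6, -1.1, 0.9]
opening: 0.002
grip_force: 0.8
```

Emit:
send_rows(
  linear=[
    [0.0054, 0, 0.0061],
    [0.0051, 0, 0.0063],
    [0.0049, 0, 0.0065],
    [0.0047, 0, 0.0066],
    [0.0045, 0, 0.0068],
    [0.0042, 0, 0.007],
    [0.004, 0, 0.0071],
    [0.0037, 0, 0.0072],
    [0.0035, 0, 0.0073],
    [0.0032, 0, 0.0075],
  ],
  angular=[
    [0, 0, 0],
    [0, 0, 0],
    [0, 0, 0],
    [0, 0, 0],
    [0, 0, 0],
    [0, 0, 0],
    [0, 0, 0],
    [0, 0, 0],
    [0, 0, 0],
    [0, 0, 0],
  ],
  grip=[0, 0, 0, 0, 0, 0, 0, 0, 0, 0],
)

```text
t: 20.5
eef_pos: [0.5804, 0.0165, 0.1438]
tcp_rot: [3.142, -0.0, 1.42]
wrist_force: [0.6, -0.4, 0.7]
opening: 0.004
grip_force: 0.7
```

Emit:
send_rows(
  linear=[
    [0.003, 0, 0.0076],
    [0.0027, 0, 0.0077],
    [0.0024, 0, 0.0078],
    [0.002, 0, 0.0078],
    [0.002, 0, 0.0079],
  ],
  angular=[
    [0, 0, 0],
    [0, 0, 0],
    [0, 0, 0],
    [0, 0, 0],
    [0, 0, 0],
  ],
  grip=[0, 0, 0, 0, 0],
)

```text
t: 21.0
eef_pos: [0.5813, 0.0224, 0.1244]
tcp_rot: [3.142, -0.0, 1.42]
wrist_force: [0.7, -0.9, 1.8]
opening: 0.003
grip_force: 0.7
```

Emit:
send_rows(
  linear=[
    [0.001, 0, 0.004],
    [0.001, 0, 0.004],
    [0.0005, 0, 0.004],
    [0, 0, 0],
  ],
  angular=[
    [0, 0, 0],
    [0, 0, 0],
    [0, 0, 0],
    [0, 0, 0],
  ],
  grip=[0, 0, 0, 0],
)

```text
t: 21.4
eef_pos: [0.5814, 0.0236, 0.1185]
tcp_rot: [-3.141, 0.0, 1.42]
wrist_force: [-0.5, -0.3, 0.4]
opening: 0.001
grip_force: 0.0
```

Emit:
send_rows(
  linear=[
    [0, 0, 0.004],
    [0, 0, 0.004],
    [0, 0, 0.004],
  ],
  angular=[
    [0, 0, 0],
    [0, 0, 0],
    [0, 0, 0],
  ],
  grip=[0, 0, 0],
)

```text
t: 21.7
eef_pos: [0.5815, 0.0236, 0.1126]
tcp_rot: [3.141, -0.0, 1.42]
wrist_force: [1.1, 0.8, 1.6]
opening: 0.004
grip_force: 0.7
```

Emit:
send_rows(
  linear=[
    [0, 0, 0.003],
    [0, 0, 0.002],
  ],
  angular=[
    [0, 0, 0],
    [0, 0, 0],
  ],
  grip=[0, 0],
)

```text
t: 21.9
eef_pos: [0.5815, 0.0235, 0.1101]
tcp_rot: [-3.142, -0.0, 1.42]
wrist_force: [0.8, 1.8, 1.0]
opening: 0.005
grip_force: 0.7
```

Emit:
send_rows(
  linear=[
    [0, 0, 0.002],
    [0, 0, 0.002],
  ],
  angular=[
    [0, 0, 0],
    [0, 0, 0],
  ],
  grip=[0, 0],
)

```text
t: 22.1
eef_pos: [0.5815, 0.0235, 0.1082]
tcp_rot: [3.142, -0.0, 1.42]
wrist_force: [-0.6, 1.4, 6.3]
opening: 0.007
grip_force: 4.1
```

Emit:
send_rows(
  linear=[
    [0, 0, 0.001],
    [0, 0, 0.001],
  ],
  angular=[
    [0, 0, 0],
    [0, 0, 0],
  ],
  grip=[0, 0],
)

```text
t: 22.3
eef_pos: [0.5816, 0.0236, 0.1081]
tcp_rot: [3.141, -0.0, 1.42]
wrist_force: [-5.4, 1.2, 14.0]
opening: 0.003
grip_force: 6.9
```

Emit:
send_rows(
  linear=[
    [0, 0, -0.004],
    [0, 0, -0.02],
    [0, 0, -0.05],
    [0, 0, -0.08],
    [0, 0, -0.08],
    [0, 0, -0.08],
    [-0.08, 0, 0],
    [-0.08, 0, 0],
    [-0.08, 0, 0],
    [-0.08, 0, 0],
    [-0.08, 0, 0],
    [-0.08, 0, 0],
    [-0.08, 0, 0],
    [-0.08, 0, 0],
    [0, 0, 0],
    [0, 0, 0],
  ],
  angular=[
    [0, 0, 0],
    [0, 0, 0],
    [0, 0, 0],
    [0, 0, 0],
    [0, 0, 0],
    [0, 0, 0],
    [0, 0, 0],
    [0, 0, 0],
    [0, 0, 0],
    [0, 0, 0],
    [0, 0, 0],
    [0, 0, 0],
    [0, 0, 0],
    [0, 0, 0],
    [0, 0, 0],
    [0, 0, 0],
  ],
  grip=[0, 0, 0, 0, 0, 0, 0, 0, 0, 0, 0, 0, 0, 0, 0, 0],
)

```text
t: 23.9
eef_pos: [0.5331, -0.2933, 0.2644]
tcp_rot: [-3.141, -0.0, 1.418]
wrist_force: [1.1, -0.5, -0.9]
opening: 0.004
grip_force: 0.0
```

Run:
```python
from h import *
p,d=snapshot('top'); q,d2=snapshot('scene')
a=cv2.resize(p[120:300,160:400],(400,300),interpolation=cv2.INTER_CUBIC);b=cv2.resize(q[100:280,220:460],(400,300),interpolation=cv2.INTER_CUBIC)
cv2.imwrite('pics/c.png',cv2.convertScaleAbs(np.hstack([a,b])[:,:,::-1],alpha=1.4))
c=camera_info('top')
for u,v in((325,165),(370,170),(335,205),(365,210)): print(world(c,u,v,d[v,u]).round(4))
```

```text
[0.6251 0.0435 0.1064]
[ 0.6104 -0.0569  0.1134]
[0.5336 0.0228 0.1036]
[ 0.5201 -0.043   0.1107]
```

View pics/c.png

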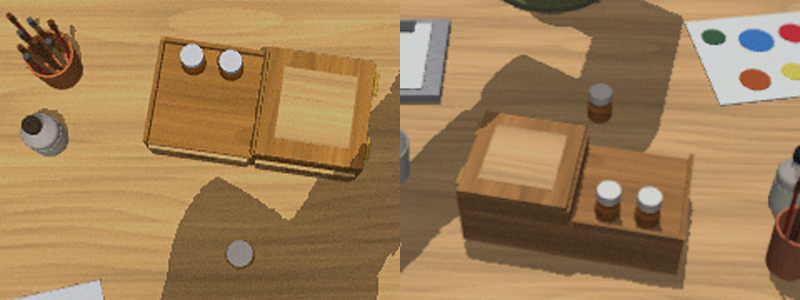

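```bash
python3 -c "
from workcell import bot
print(bot.job_done())"
```

```text
the job is handed in; nothing more can be done
None
```

I pushed both drawers fully home and then closed the lid gently. The final pictures show the outside jars, bottle and brush pot standing where they were. The jars inside the shut drawers couldn't be seen, and the water pot wasn't in the final check. The arm finished clear of everything, and I handed the job in at about 24 s.

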